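# Test the unused socket, then snap its safety cap on and keep pressing

## Task

Make the empty power socket safe: take the yellow tester pen from its grey stand, hold its tip upright and steady, a centimetre or two above the middle of the empty socket's round face, for a good second, and put the pen back in its stand. Then set the blue safety cap on that socket and press it down until it clicks, and keep pressing it firmly (about 10 N) against its rubber seal: the job finishes with the gripper still pressing the cap. Leave the remote control, the mug and the disc case where they are.

Things in the scene. Friction and masses are not known exactly. Their poses are not given: they have to be found in the camera images.
- free_socket: The empty socket: fixed white box 84 x 84 mm, 30 mm high, with a white round stud on top: 38 mm across from 30 to 52 mm height, tapering to 30 mm across at its flat top at 56 mm (dark slots). Four sprung steel balls stick out 4 mm from the stud's side, centres 43.5 mm above the bench. Origin: centre of the box's underside; z up, x and y along its sides.
- socket_face (a point): Middle of the empty socket's flat top face, 56 mm above the bench, facing up.
- seal: Black rubber ring round the foot of the empty stud, 54 mm across, 4 mm thick, sprung: free top 36 mm above the bench, yields up to 4 mm at 4 N per mm. Origin: underside centre. The cap first rests on the balls, origin 47 mm above the bench; 8 to 14 N snaps it past them, the force drops, the balls draw it down onto the seal at about 35.5 mm; a 10 N push then brings it to about 33.5 mm.
- used_socket: The other socket box, fixed, 84 x 84 mm, 30 mm high, with a black charger 46 x 46 mm plugged into its stud, top 96 mm above the bench. Origin: centre of its underside. To be left alone.
- cap: Loose blue safety cap, about 45 g, round, open downwards, standing on its rim on the bench: 54 mm across, 30 mm high, plus a solid round grip 26 mm across and 18 mm high on the middle of its top (48 mm in all). Its mouth is 42 mm across for the lowest 4 mm (snap lip), 48 mm across above, 26 mm deep in all. Origin: centre of the lower rim; z up.
- tester: Yellow tester pen upright, tip down, in the stand: 145 mm long, about 60 g. Origin: the tip; z up along the pen. White nozzle 10 mm across up to 40 mm from the tip, black collar 30 mm across from 40 to 48 mm, then the yellow round body to grip, 20 mm across, up to 145 mm. In the stand its tip is 10 mm above the bench.
- stand: Fixed grey block 64 x 64 mm, 50 mm high, with an upright round hole in the middle of its top, 18 mm across, 45 mm deep. The pen's nozzle goes in and its collar rests on the top. Origin: centre of the underside; z up.
- remote: Bystander: black remote control 170 x 45 mm, 18 mm high, lying on the bench. Origin: centre of the underside, x along its length.
- mug: Bystander: white mug 76 mm across, 90 mm high, handle at +y. Origin: centre of the underside.
- disc_case: Bystander: flat blue disc case 135 x 190 mm, 14 mm high. Origin: centre of the underside.
Things that resemble listed ones, but are neither listed nor needed, are in the scene too. What is meant by the cap is not green or red, and is the smaller of those in its own colour.

How it is judged:
On the way, in this order (a step that is already met when the one before it is completed fails the run):
1. the tester pen is held in the gripper, upright and still, its tip 2 to 35 mm above the empty socket's face and within 12 mm of its middle, for 0.8 s (z of tester in the frame of socket_face between 0.002 and 0.035 m and horizontal distance between tester and socket_face below 0.012 m and angle between tester's own z axis and vertical below 0.2 rad and linear speed of tester below 0.03 m/s and contact force between the fingers and tester above 1 N), for 0.8 s.
2. the tester pen is back in its stand and let go (z of tester in the frame of stand below 0.014 m and horizontal distance between tester and stand below 0.007 m and angle between tester's own z axis and vertical below 0.12 rad and contact force between the fingers and tester below 0.2 N), for 0.2 s.
3. the cap has snapped onto the empty socket (z of cap in the frame of free_socket below 0.037 m and horizontal distance between cap and free_socket below 0.004 m and angle between cap's own z axis and vertical below 0.1 rad), for 0.2 s.
At the end, for the whole second after the job is handed in: Cap snapped on the empty socket (origin under 37 mm above its underside, within 4 mm of its axis, level within 0.1 rad), fingers pressing it on the seal with 5 to 25 N; pen let go in its stand (tip under 14 mm above its underside, within 7 mm of its middle, upright within 0.12 rad) (all of step 2 and all of step 3 and contact force between cap and seal between 5 and 25 N and contact force between the fingers and cap above 1 N); the arm keeps its last pose, push and grip.
It fails at once if the remote control is pushed more than 30 mm (distance of remote from where it was at the start of the episode above 0.03 m).
It fails at once if the mug is pushed more than 30 mm (distance of mug from where it was at the start of the episode above 0.03 m).
It fails at once if the disc case is pushed more than 30 mm (distance of disc_case from where it was at the start of the episode above 0.03 m).
It also fails if it takes over 72 s, if anything falls off the work surface, if the arm or the gripper's body presses on something with over 40 N, if the wrist force passes 120 N, or if a joint passes its speed limit or range.

## Robot

A 6-joint arm with a two-finger parallel gripper is mounted at the origin on the work surface. World frame = base frame: x ahead of the robot, y to its left, z up, the work surface at z = 0. Lengths are in m, angles in rad, forces in N, time in s.
With the tool pointing down it reaches from about 0.35 to 0.975 m from the base axis. Payload 4.9 kg.
Tool frame: the origin (TCP) lies on the centre line of the jaws, within the pads' length; the fingertips stand ahead of it and the grasp point (between the pads) is the TCP (manip.tip_extent is the z of the fingertips in the tool frame, in m); z points along the fingers, y is the line along which they close (so a half turn about z gives the same grasp; the last joint's range is limited). The gripper opens to 85 mm and grips with 20 to 120 N. Pads are 22 mm wide; open, the fingers measure 114 mm over their backs; the gripper's body (76 mm by 85 mm) begins 54 mm behind the grasp point. The pads swing forward as they close: fully open they stand 13 mm farther back than shut.
Start: joints at [1.122, 0.053, 1.613, -0, 1.476, -0.119], TCP at [0.202, 0.591, 0.25] pointing down, gripper open.
Joint ranges: [-3.01, 3.01], [-1.01, 2.22], [0.06, 2.58], [-1.02, 4.17], [0.09, 2.62], [-3.14, 3.14]. Speed limits (rad/s): [2.57, 2.57, 3.14, 3.14, 3.14, 3.14].

## Interface

Orientations are given as a unit quaternion [w, x, y, z].
In Python, from plant import manip gives the robot as it stands. The module is installed in compiled form; this text tells all that it offers.
- The arm moves only by the shell command python3 -m crank 'ROWS'. ROWS is a JSON object with one list for each field, all of the same length, 1 to 5, a row being the entries at one place: finger_gap (the opening from 0.0 (shut) to 1.0 (fully open)), x, y, z (the shift in shares of the most that a row can go, 1 being 62.5 mm), drx, dry, drz (a rotation vector in shares of 360 degrees (1.0 is 360 degrees)); each row shifts and turns the commanded pose from where the row before left it, along the tool's axes as they then stand; what a row does not reach is not made up. A row lasts 1/8 s, in which the tool goes at most 0.0625 m and 0.188 rad, less where a joint would pass 70% of its speed; a pose out of reach is approached as far as the arm can. The fingers move at their own pace and stop on an object; the grip force is fixed at half the most. Time passes only in rows, so rows that do not move let the fingers close. It prints the time, the measured TCP pose, the force, the opening and the grip force at its end. Shift and turn numbers lie between -1 and 1, and a call with a number outside is refused. Input that does not fit is refused with a message, and nothing moves.
- manip.state(): the state, without advancing time (a new reading comes with each control period).
- manip.grab_frame(name): name is "scene" or "top" or "wrist"; returns (picture, depth): 384x512x3 uint8, red, green, blue; 384x512 float32, m along the optical axis (not along the pixel's ray), 0 where there is no reading.
- manip.camera_params(name): a dict with "intrinsics" (3x3 intrinsics, pixels), "xyz" and "orientation" of the camera in the world. Camera axes: x right, y down, z forward; pixel columns grow to the right and rows downward; lengths in m; the calibration is good to about 2 mm. A picture is of the moment at which its call begins: read the wrist's pose just before it. camera_params takes no time and is no camera call; for the wrist camera it gives the pose at the moment of the call.
- manip.job_done(): hands the job in; it is judged then, once.
Trained networks look in the newest picture that a camera, given by its name, has taken for a name from the list of things; names that differ only in an ending like _2 or _b are one class to them, and where a whole thing is asked for, a point or a joint stands for the part that bears it (a point fixed in the world has none). Each returns a list of dicts, best first, with "conf" (0 to 1); they miss things now and then, are a little off and sometimes report something else, mostly with a low value. They report only what shows in the picture. A call takes as long as a camera call. They do not tell look-alikes from the thing itself.
- manip.look_for(camera, query): "extent" ([left, top, right, bottom] in pixels, round what is visible of it).
- manip.outline_of(camera, query): "region" (384x512 bool, what is visible of it) and "extent" ([left, top, right, bottom] in pixels, round what is visible of it).
- manip.mark_of(camera, query): "centre" ([row, column] in pixels: a listed point, or the origin of a listed thing).
The state is a dict: "time": time; "joint_pos": joint angles; "joint_vel": joint speeds; "joint_efforts": joint torques, N m; "tool_pos": TCP position; "tool_rot": TCP orientation; "contact_force": force on the tool from outside, world axes, zero at the start; "ft_torque": the same for the moment, N m; "gripper_width": opening from 0.0 (shut) to 1.0 (fully open); "grasp_force": force on a finger pad.
Only numpy, scipy, OpenCV 4.12 (cv2) and the standard library are available. Lean on these libraries where they do the work, as an engineer would, in place of code of your own. Each camera call takes 0.05 s, during which the arm holds its last target. There are 200 camera calls.

## Working session

There is one attempt and no reset: what is moved stays moved. The work goes in short steps, Python scripts to look and compute and a shell command to move; the robot and the scene stay as the last step left them, time stands still between calls to the robot, and variables do not carry over. Pictures are saved under pics/ and viewed, at most 10 in all, crops included, and the job is handed in when it is done.

```bash
mkdir -p pics; cat > h.py <<'E'
import numpy as np, cv2
from plant import manip
from scipy.spatial.transform import Rotation as R
def cam(n):
    p=manip.camera_params(n); q=p["orientation"]
    return np.array(p["intrinsics"]),np.array(p["xyz"]),R.from_quat([q[1],q[2],q[3],q[0]]).as_matrix()
def cloud(n,d):
    K,t,M=cam(n); v,u=np.mgrid[:384,:512]
    P=np.stack([(u-K[0,2])/K[0,0]*d,(v-K[1,2])/K[1,1]*d,d],-1)
    W=P@M.T+t; W[d==0]=np.nan; return W
def ray(n,rc,z):
    K,t,M=cam(n); r=M@np.array([(rc[1]-K[0,2])/K[0,0],(rc[0]-K[1,2])/K[1,1],1])
    return t+r*(z-t[2])/r[2]
def save(n,f): 
    im,d=manip.grab_frame(n); cv2.imwrite(f,im[...,::-1]); return im,d
E
python3 - <<'E'
from h import *
for n in("top","scene"):
    im,d=save(n,f"pics/{n}0.png"); np.save(n+".npy",d); W=cloud(n,d); print(n,cam(n)[1])
    for q in("free_socket","used_socket","cap","tester","stand","remote","mug","disc_case"):
        for r in manip.outline_of(n,q)[:4]:
            if r["conf"]<.3: continue
            p=W[r["region"]]; p=p[~np.isnan(p[:,0])]
            if len(p)==0: continue
            zt=np.percentile(p[:,2],97); t=p[p[:,2]>zt-.004]
            print(q,round(r["conf"],2),np.round(r["extent"]),"ztop %.3f"%zt,"topmid",np.round((t.max(0)+t.min(0))[:2]/2,3))
E
```

```text
top [0.41973272 0.05544533 1.37657316]
free_socket 0.77 [226. 194. 258. 221.] ztop 0.058 topmid [0.582 0.108]
free_socket 0.31 [276. 110. 299. 167.] ztop 0.024 topmid [ 0.776 -0.026]
used_socket 0.73 [314. 208. 344. 241.] ztop 0.100 topmid [ 0.528 -0.137]
cap 0.89 [158. 175. 186. 200.] ztop 0.065 topmid [0.636 0.312]
cap 0.75 [153. 219. 173. 243.] ztop 0.052 topmid [0.512 0.331]
cap 0.69 [152. 260. 177. 285.] ztop 0.066 topmid [0.399 0.329]
cap 0.52 [116. 216. 138. 237.] ztop 0.052 topmid [0.523 0.438]
tester 0.47 [393. 233. 411. 244.] ztop 0.159 topmid [ 0.474 -0.317]
stand 0.6 [379. 223. 408. 249.] ztop 0.056 topmid [ 0.477 -0.318]
stand 0.53 [236. 200. 254. 214.] ztop 0.053 topmid [0.576 0.11 ]
remote 0.75 [275. 110. 301. 167.] ztop 0.024 topmid [ 0.775 -0.026]
mug 0.94 [168. 133. 206. 164.] ztop 0.092 topmid [0.753 0.254]
disc_case 0.69 [346. 124. 424. 180.] ztop 0.020 topmid [ 0.735 -0.311]
scene [ 1.04034004 -0.21934194  0.83684769]
free_socket 0.97 [245. 167. 288. 206.] ztop 0.056 topmid [0.584 0.107]
used_socket 0.72 [154. 187. 194. 232.] ztop 0.096 topmid [ 0.531 -0.137]
cap 0.85 [306. 125. 325. 148.] ztop 0.048 topmid [0.513 0.331]
cap 0.64 [283. 100. 303. 125.] ztop 0.063 topmid [0.399 0.33 ]
cap 0.57 [321. 154. 349. 180.] ztop 0.062 topmid [0.636 0.311]
cap 0.55 [332. 116. 356. 132.] ztop 0.049 topmid [0.525 0.436]
tester 0.58 [ 73. 201.  99. 230.] ztop 0.155 topmid [ 0.479 -0.321]
stand 0.61 [ 74. 211. 112. 250.] ztop 0.051 topmid [ 0.477 -0.321]
remote 0.87 [230. 242. 296. 302.] ztop 0.020 topmid [ 0.78  -0.028]
remote 0.62 [307. 126. 320. 147.] ztop 0.048 topmid [0.513 0.331]
mug 0.74 [332. 181. 374. 222.] ztop 0.090 topmid [0.755 0.255]
disc_case 0.58 [ 89. 270. 197. 377.] ztop 0.016 topmid [ 0.738 -0.312]
```

```bash
python3 - <<'E'
import cv2,numpy as np
a=cv2.imread("pics/top0.png"); b=cv2.imread("pics/scene0.png")
cv2.imwrite("pics/capcrop.png",cv2.resize(a[160:300,100:275],None,fx=4,fy=4,interpolation=2))
cv2.imwrite("pics/scene_big.png",cv2.resize(b[:,:],(780,585)))
E
```

```text
(no output)
```

View pics/capcrop.png

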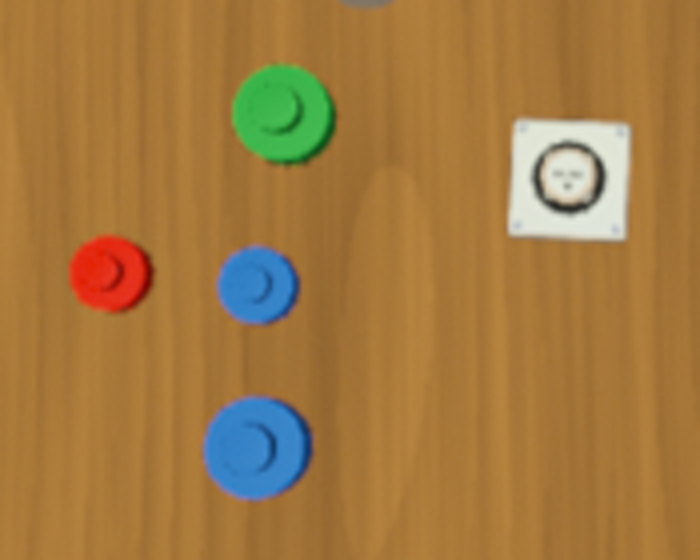

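View pics/scene_big.png

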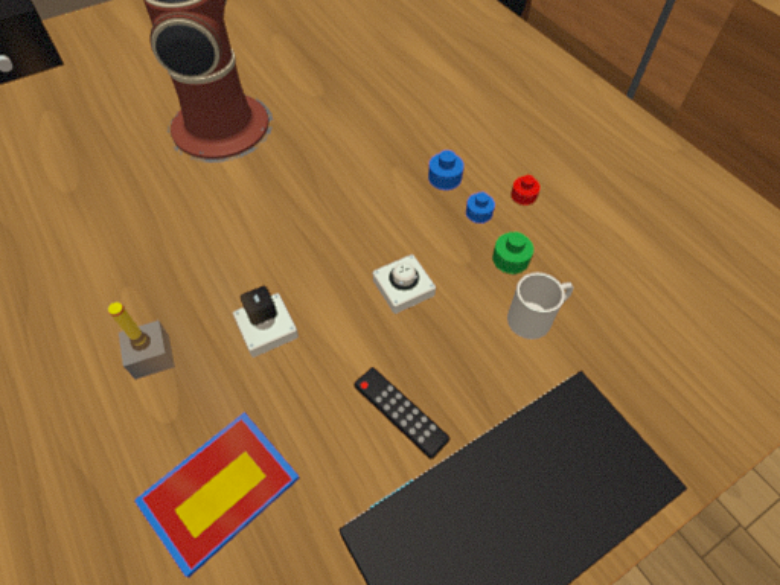

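Cap candidates in the top picture are green (172,187), red (127,227), small blue (163,231) and big blue (164,272). The cap meant is the small blue one at about (0.513, 0.331): it is neither green nor red, it is the smaller of the two blues, and its top at 48 mm matches. The socket stud is at crop (568,178). The pen leans only by perspective in its stand, at scene px (120,320) of the enlarged picture.

```bash
cat >> h.py <<'E'
def go(tgt=None,down_yaw=None):
    s=manip.state(); q=s["tool_rot"]; M=R.from_quat([q[1],q[2],q[3],q[0]])
    p=np.array(s["tool_pos"]); m=M.as_matrix()
    print("t",s["time"],"p",np.round(p,4),"z",np.round(m[:,2],3),"y",np.round(m[:,1],3),"F",np.round(s["contact_force"],2),"w",round(s["gripper_width"],3),"g",round(s["grasp_force"],2))
    if tgt is not None: print("tool delta",np.round(M.inv().apply(np.array(tgt)-p),4))
    if down_yaw is not None:
        y=np.array([np.cos(down_yaw),np.sin(down_yaw),0]); z=np.array([0,0,-1.]); T=np.stack([np.cross(y,z),y,z],1)
        print("rotvec",np.round(R.from_matrix(m.T@T).as_rotvec(),4))
E
python3 -c "
from h import *
print(manip.tip_extent); go([.50,.30,.25]);go([.55,.12,.25])"
```

```text
0.019
t 0.9 p [0.2024 0.5913 0.2504] z [ 0.  0. -1.] y [0.324 0.946 0.   ] F [ 0.03 -0.4   0.03] w 0.999 g 0.0
tool delta [-3.759e-01 -1.793e-01  3.000e-04]
t 0.9 p [0.2024 0.5913 0.2504] z [ 0.  0. -1.] y [0.324 0.946 0.   ] F [ 0.03 -0.4   0.03] w 0.999 g 0.0
tool delta [-4.815e-01 -3.334e-01  3.000e-04]
```

The rows are not in the units I measure in: shifts go in shares of 62.5 mm and turns go in shares of 360 degrees. I convert before sending: -0.042 m is -0.672, -0.165 rad / 6.2832 = -0.0263.

```bash
python3 -m crank '{"finger_gap": [1,1,1,1,1],"x": [0,0,-0.672,-0.672,-0.672],"y": [0,0,-0.672,-0.672,-0.672],"z": [0,0,0,0,0],"drx": [0,0,0,0,0],"dry": [0,0,0,0,0],"drz": [-0.0263,-0.0263,0,0,0]}' && python3 -m crank '{"finger_gap": [1,1,1,1,1],"x": [-0.672,-0.672,-0.672,-0.672,0],"y": [-0.672,-0.672,-0.672,-0.672,0],"z": [0,0,0,0,0],"drx": [0,0,0,0,0],"dry": [0,0,0,0,0],"drz": [0,0,0,0,0]}'
cat > look.py <<'E'
import sys
from h import *
n=sys.argv[1]; go(); W=None
im,d=save("wrist",f"pics/{n}.png"); W=cloud("wrist",d); np.save(n+".npy",W); print("cam",cam("wrist")[1])
for q in sys.argv[2:]:
    for r in manip.outline_of("wrist",q)[:4]:
        p=W[r["region"]]; p=p[~np.isnan(p[:,0])]
        if len(p)<20: continue
        zt=np.percentile(p[:,2],95); t=p[p[:,2]>zt-.005]
        c,rad=cv2.minEnclosingCircle(t[:,:2].astype(np.float32))
        print(q,round(r["conf"],2),np.round(r["extent"]),"ztop %.4f"%zt,"circ",np.round(c,4),"r %.4f"%rad,"med",np.round(np.median(t,0),4),len(t))
    for r in manip.mark_of("wrist",q)[:2]: print("  mark",round(r["conf"],2),np.round(r["centre"],1))
E
python3 look.py w1 cap free_socket
```

```text
time: 1.52
tool_pos: [0.3294, 0.4641, 0.2505]
tool_rot: [0.0, -0.0, 1.0, 0.0]
contact_force: [-0.1, 0.4, 0.3]
gripper_width: 1.0
grasp_force: 0.0
time: 2.15
tool_pos: [0.4988, 0.2946, 0.2503]
tool_rot: [0.0, 0.003, 1.0, -0.0]
contact_force: [0.3, 1.1, 0.1]
gripper_width: 0.997
grasp_force: 0.0
t 2.15 p [0.4988 0.2946 0.2503] z [ 0. -0. -1.] y [ 0.005  1.    -0.   ] F [0.32 1.09 0.05] w 0.997 g 0.0
cam [0.42787495 0.29563611 0.37493232]
cap 0.93 [255. 153. 302. 208.] ztop 0.0496 circ [0.5121 0.3332] r 0.0129 med [0.5116 0.333  0.0491] 422
cap 0.91 [232. 244. 289. 306.] ztop 0.0637 circ [0.6343 0.3139] r 0.0172 med [0.6333 0.3139 0.0632] 594
cap 0.72 [342. 169. 393. 214.] ztop 0.0497 circ [0.5225 0.439 ] r 0.0135 med [0.5224 0.438  0.0491] 434
cap 0.55 [252.  36. 312. 110.] ztop 0.0647 circ [0.3979 0.3314] r 0.0169 med [0.3978 0.3312 0.064 ] 1031
  mark 0.97 [177.5 274.1]
  mark 0.84 [ 77.1 279.6]
free_socket 0.64 [ 56. 197. 136. 267.] ztop 0.0568 circ [0.5389 0.1662] r 0.0897 med [0.5805 0.1113 0.0564] 775
  mark 0.85 [230.  105.7]
```

View pics/w1.png

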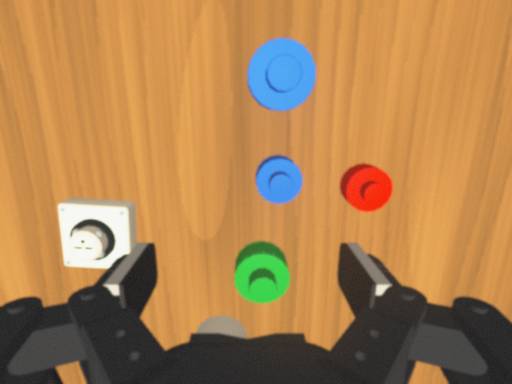

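The small blue cap at wrist px (278,180) has a 13 mm grip radius and its top at 49 mm, which matches. The socket is at (95,237). Next I look at the socket.

To row units: -0.046 m is -0.736, -0.018 m is -0.288.

```bash
python3 -m crank '{"finger_gap": [1,1,1,1,1],"x": [-0.288,-0.288,-0.288,-0.288,0],"y": [-0.736,-0.736,-0.736,-0.736,0],"z": [0,0,0,0,0],"drx": [0,0,0,0,0],"dry": [0,0,0,0,0],"drz": [0,0,0,0,0]}' >/dev/null; python3 look.py w2 free_socket; python3 - <<'E'
import numpy as np,cv2
W=np.load('w2.npy');ok=~np.isnan(W[...,0])
near=ok&(np.hypot(W[...,0]-.581,W[...,1]-.11)<.08)
for a,b in((.0545,.060),(.026,.0335)):
    m=near&(W[...,2]>a)&(W[...,2]<b); p=W[m][:,:2].astype(np.float32)
    print(a,len(p),p.mean(0),cv2.minEnclosingCircle(p),cv2.minAreaRect(p))
E
```

```text
t 3.025 p [0.5689 0.1121 0.2504] z [ 0. -0. -1.] y [ 0.002  1.    -0.   ] F [-0.41  0.83 -0.73] w 0.998 g 0.0
cam [0.4988047  0.11287314 0.37497153]
free_socket 0.88 [205. 141. 283. 214.] ztop 0.0572 circ [0.5833 0.1085] r 0.0191 med [0.5819 0.1088 0.0566] 903
  mark 0.74 [173.2 242.5]
  mark 0.66 [134.3  40.6]
0.0545 775 [0.58258665 0.10845415] ((0.5830054879188538, 0.10840104520320892), 0.01841137930750847) ((0.583165168762207, 0.10804542899131775), (0.03421032801270485, 0.035248879343271255), 44.84625244140625)
0.026 3269 [0.57934856 0.10858104] ((0.5830108523368835, 0.10913805663585663), 0.05719275772571564) ((0.5833417773246765, 0.1085168719291687), (0.08407893776893616, 0.08448480069637299), 86.09574890136719)
```

View pics/w2.png

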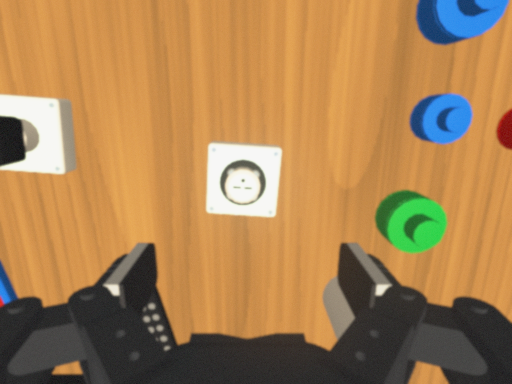

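The socket face is at wrist px (243,183) and fits (0.583, 0.1085). The box centre agrees to within 0.5 mm. Next is the pen.

To row units: -0.054 m is -0.864, 0.014 m is 0.224.

```bash
python3 -m crank '{"finger_gap": [1,1,1,1],"x": [0.224,0.224,0.224,0.224],"y": [-0.864,-0.864,-0.864,-0.864],"z": [0,0,0,0],"drx": [0,0,0,0],"dry": [0,0,0,0],"drz": [0,0,0,0]}'>/dev/null && python3 -m crank '{"finger_gap": [1,1,1,1,1],"x": [0.224,0.224,0.224,0.224,0],"y": [-0.864,-0.864,-0.864,-0.864,0],"z": [0,0,0,0,0],"drx": [0,0,0,0,0],"dry": [0,0,0,0,0],"drz": [0,0,0,0,0]}' >/dev/null; python3 look.py w3 tester stand; python3 - <<'E'
import numpy as np,cv2
W=np.load('w3.npy');ok=~np.isnan(W[...,0])
near=ok&(np.hypot(W[...,0]-.478,W[...,1]+.32)<.06)
for a,b in((.15,.162),(.10,.145),(.046,.054),(.054,.062)):
    m=near&(W[...,2]>a)&(W[...,2]<b); p=W[m][:,:2].astype(np.float32)
    if len(p)>3: print(a,len(p),p.mean(0),cv2.minEnclosingCircle(p),cv2.minAreaRect(p))
E
```

```text
t 4.3 p [ 0.4563 -0.32    0.2503] z [-0. -0. -1.] y [ 0.002  1.    -0.   ] F [ 0.21  0.66 -0.27] w 1.002 g 0.0
cam [ 0.3871967  -0.31910027  0.37484429]
tester 0.7 [234. 178. 262. 238.] ztop 0.1565 circ [ 0.4766 -0.3205] r 0.0101 med [ 0.4755 -0.3204  0.1558] 504
  mark 0.8 [181.4 246.4]
stand 0.68 [215. 149. 280. 226.] ztop 0.0521 circ [ 0.4761 -0.3205] r 0.0443 med [ 0.468  -0.3208  0.051 ] 2354
stand 0.68 [352. 191. 453. 276.] ztop 0.0978 circ [ 0.5298 -0.1362] r 0.0292 med [ 0.5279 -0.1382  0.097 ] 1778
  mark 0.9 [174.9 246.3]
0.15 528 [ 0.47561932 -0.320562  ] ((0.4767305552959442, -0.32075390219688416), 0.010317003354430199) ((0.4764593839645386, -0.32017776370048523), (0.02004149556159973, 0.01922464370727539), 49.77199172973633)
0.1 338 [ 0.4691987  -0.32027024] ((0.4741618037223816, -0.3202871084213257), 0.009704312309622765) ((0.4707731008529663, -0.32011139392852783), (0.019252415746450424, 0.007467073388397694), 86.61170196533203)
0.046 2388 [ 0.47184256 -0.32014078] ((0.47649723291397095, -0.32009780406951904), 0.044848594814538956) ((0.4771639108657837, -0.3202325701713562), (0.06394993513822556, 0.06447221338748932), 79.04442596435547)
0.054 243 [ 0.47080833 -0.32004994] ((0.4769890308380127, -0.32023900747299194), 0.014964090660214424) ((0.4740036427974701, -0.3201724886894226), (0.029377102851867676, 0.0234113410115242), 87.25406646728516)
```

View pics/w3.png

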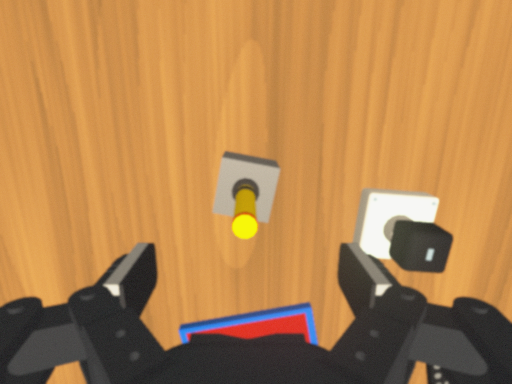

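The pen top is at px (245,227) and the stand at (247,187). They agree on (0.4765, -0.3203), the pen top is at 155 mm and the body radius is 10 mm. Now I grasp it.

To row units: 0.06 m is 0.96, 0.015 m is 0.24.

```bash
python3 -m crank '{"finger_gap": [1,1,1,1,1],"x": [-0.3232,0,0,0,0],"y": [-0.0048,0,0,0,0],"z": [0.16,0.96,0.8,0.24,0],"drx": [0,0,0,0,0],"dry": [0,0,0,0,0],"drz": [0,0,0,0,0]}' | sed -n 2p;  python3 -m crank '{"finger_gap": [0,0,0,0,0],"x": [0,0,0,0,0],"y": [0,0,0,0,0],"z": [0,0,0,0,0],"drx": [0,0,0,0,0],"dry": [0,0,0,0,0],"drz": [0,0,0,0,0]}'; python3 -c "
from h import *
go([.4765,-.3203,.215],np.pi/2)"
```

```text
tool_pos: [0.477, -0.3181, 0.1152]
time: 5.8
tool_pos: [0.477, -0.3192, 0.1159]
tool_rot: [0.0, -0.0, 1.0, -0.0]
contact_force: [-0.2, -0.1, 2.1]
gripper_width: 0.219
grasp_force: 58.7
t 5.8 p [ 0.477  -0.3192  0.1159] z [ 0.001 -0.001 -1.   ] y [-0.     1.    -0.001] F [-0.18 -0.06  2.13] w 0.219 g 58.72
tool delta [ 0.0004 -0.0011 -0.0991]
rotvec [-0.0005  0.0006  0.0001]
```

To row units: -0.045 m is -0.72, -0.04 m is -0.64.

```bash
python3 -m crank '{"finger_gap": [0,0,0,0],"x": [0,0,0,0],"y": [0,0,0,0],"z": [-0.32,-0.72,-0.64,-0.64],"drx": [0,0,0,0],"dry": [0,0,0,0],"drz": [0,0,0,0]}' |tail -2;  python3 -m crank '{"finger_gap": [0,0,0,0],"x": [-0.208,-0.208,-0.208,-0.208],"y": [0.848,0.848,0.848,0.848],"z": [0,0,0,0],"drx": [0,0,0,0],"dry": [0,0,0,0],"drz": [0,0,0,0]}' |tail -2; python3 -m crank '{"finger_gap": [0,0,0,0,0],"x": [-0.208,-0.208,-0.208,-0.208,0],"y": [0.848,0.848,0.848,0.848,0],"z": [0,0,0,0,0],"drx": [0,0,0,0,0],"dry": [0,0,0,0,0],"drz": [0,0,0,0,0]}' |tail -2;python3 -c "
from h import *
go([.583,.1085,.177],np.pi/2)"; python3 look.py w4 tester; python3 -c "
from h import *
im,d=manip.grab_frame('scene');cv2.imwrite('pics/s4.png',cv2.resize(im[70:220,200:360,::-1],None,fx=4,fy=4,interpolation=2));W=cloud('scene',d)
r=manip.outline_of('scene','tester')
for q in r[:2]:
  p=W[q['region']];p=p[~np.isnan(p[:,0])];print(q['conf'],q['extent'],np.nanmin(p,0),np.nanmax(p,0))
  for z in (.16,.18,.2,.22,.24): 
    s=p[abs(p[:,2]-z)<.008]; print(z,len(s),s.mean(0) if len(s) else '')"
```

```text
gripper_width: 0.219
grasp_force: 59.1
gripper_width: 0.218
grasp_force: 59.1
gripper_width: 0.218
grasp_force: 59.1
t 7.425 p [0.5808 0.1084 0.2614] z [ 0.001  0.001 -1.   ] y [-0.005  1.     0.001] F [-0.07 -0.64 -0.15] w 0.218 g 59.15
tool delta [-0.0021  0.      0.0844]
rotvec [0.0008 0.0006 0.0052]
t 7.425 p [0.5808 0.1084 0.2614] z [ 0.001  0.001 -1.   ] y [-0.005  1.     0.001] F [-0.07 -0.64 -0.15] w 0.218 g 59.15
cam [0.51102476 0.10581377 0.38587486]
tester 0.76 [219. 193. 280. 339.] ztop 0.3019 circ [0.5791 0.1064] r 0.0104 med [0.5765 0.1064 0.3011] 2391
  mark 0.74 [198.5 247.3]
0.79 [262.3, 112.0, 271.5, 150.4] [ 0.40868978  0.08985718 -0.00214773] [0.59450084 0.23057399 0.29581045]
0.16 2 [0.58272812 0.1034204  0.16785863]
0.18 16 [0.58239786 0.10311096 0.177914  ]
0.2 74 [0.58562699 0.10153133 0.20149644]
0.22 46 [0.58539495 0.10132213 0.21988349]
0.24 27 [0.58795823 0.10415466 0.23851378]
0.5 [85.8, 269.1, 198.5, 376.8] [ 0.65516815 -0.41625437 -0.00403945] [ 0.82114742 -0.2041551   0.01925904]
0.16 0 
0.18 0 
0.2 0 
0.22 0 
0.24 0
```

View pics/s4.png

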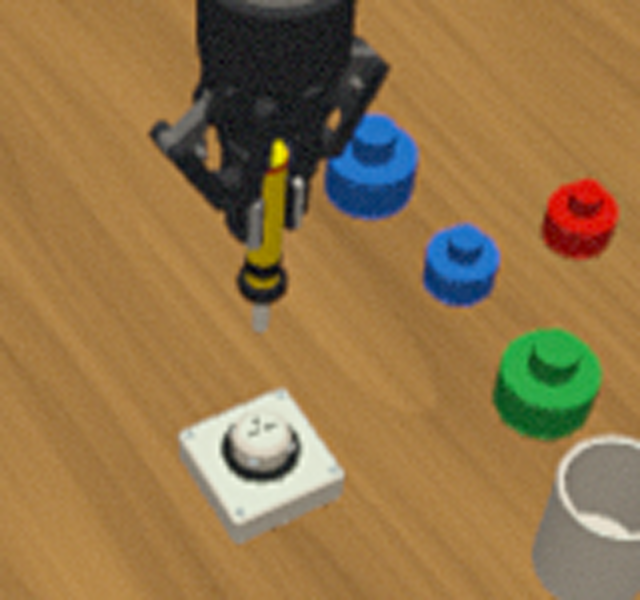

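The picture shows the pen upright in the jaws at px (265,230), with its tip above the socket at (265,440). I lower it and hold.

To row units: 0.03 m is 0.48, -0.002 m is -0.032.

```bash
python3 -m crank '{"finger_gap": [0,0,0,0,0],"x": [-0.032,0,0,0,0],"y": [0,0,0,0,0],"z": [0.48,0.48,0.32,0.064,0],"drx": [0,0,0,0,0],"dry": [0,0,0,0,0],"drz": [0,0,0,0,0]}' |sed -n 2p; python3 -m crank '{"finger_gap": [0,0,0,0,0],"x": [0,0,0,0,0],"y": [0,0,0,0,0],"z": [0,0,0,0,0],"drx": [0,0,0,0,0],"dry": [0,0,0,0,0],"drz": [0,0,0,0,0]}'|sed -n 1,2p; python3 -m crank '{"finger_gap": [0,0,0,0,0],"x": [0,0,0,0,0],"y": [0,0,0,0,0],"z": [0,0,0,0,0],"drx": [0,0,0,0,0],"dry": [0,0,0,0,0],"drz": [0,0,0,0,0]}'|sed -n 1,4p; python3 look.py w5 tester;python3 -c "
from h import *
go([.583,.1085,.177],np.pi/2);W=np.load('w5.npy');n=np.hypot(W[...,0]-.583,W[...,1]-.1085)<.04
for z in (.165,.175,.185,.195,.205,.215):
  p=W[n&(abs(W[...,2]-z)<.005)]; print(z,len(p),p.mean(0) if len(p) else '')"
```

```text
tool_pos: [0.5831, 0.1048, 0.177]
time: 8.93
tool_pos: [0.5827, 0.1051, 0.1763]
time: 9.55
tool_pos: [0.5827, 0.1051, 0.1763]
tool_rot: [0.0, -0.0, 1.0, -0.0]
contact_force: [0.5, -0.1, 0.5]
t 9.55 p [0.5827 0.1051 0.1763] z [ 0. -0. -1.] y [-0.  1. -0.] F [ 0.46 -0.15  0.53] w 0.221 g 59.15
cam [0.51309377 0.10442666 0.30096053]
tester 0.66 [219. 194. 281. 337.] ztop 0.2169 circ [0.5808 0.1049] r 0.0106 med [0.5785 0.1048 0.2162] 2377
  mark 0.62 [198.9 245.8]
t 9.7 p [0.5827 0.1051 0.1763] z [ 0.  0. -1.] y [-0.  1.  0.] F [ 0.07  0.83 -0.86] w 0.217 g 59.15
tool delta [-0.0003  0.0034 -0.0007]
rotvec [0.     0.     0.0002]
0.165 635 [0.57381621 0.1047641  0.165895  ]
0.175 948 [0.57398024 0.10476053 0.1751616 ]
0.185 1131 [0.57385421 0.10472812 0.18496569]
0.195 1381 [0.57432364 0.10463049 0.19539394]
0.205 2933 [0.57363388 0.10647872 0.20553925]
0.215 8002 [0.57902715 0.10977285 0.2149041 ]
```

```bash
python3 -c "
from h import *
im,d=manip.grab_frame('scene');cv2.imwrite('pics/s5.png',cv2.resize(im[90:220,220:340,::-1],None,fx=4,fy=4,interpolation=2))"
```

```text
(no output)
```

View pics/s5.png

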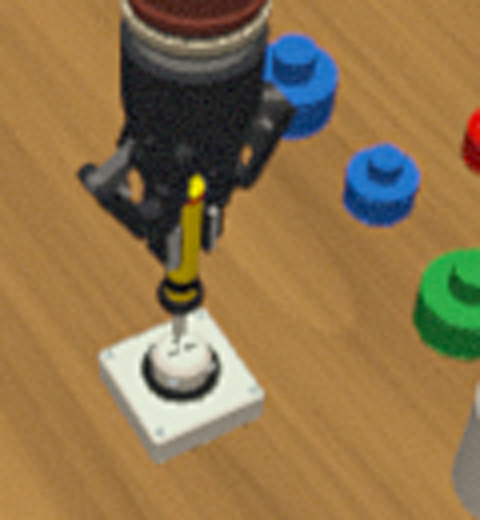

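The tip is just above the face at px (180,330), but 3.5 mm off in y. I centre it and hold again to be safe.

To row units: 0.0035 m is 0.056.

```bash
python3 -m crank '{"finger_gap": [0,0,0,0,0],"x": [0,0,0,0,0],"y": [0.056,0,0,0,0],"z": [0,0,0,0,0],"drx": [0,0,0,0,0],"dry": [0,0,0,0,0],"drz": [0,0,0,0,0]}' |sed -n 2p; python3 -m crank '{"finger_gap": [0,0,0,0,0],"x": [0,0,0,0,0],"y": [0,0,0,0,0],"z": [0,0,0,0,0],"drx": [0,0,0,0,0],"dry": [0,0,0,0,0],"drz": [0,0,0,0,0]}'|sed -n 2,4p; 
python3 -m crank '{"finger_gap": [0,0,0,0,0],"x": [0,0,0.208,0.208,0.208],"y": [0,0,-0.848,-0.848,-0.848],"z": [-0.72,-0.72,0,0,0],"drx": [0,0,0,0,0],"dry": [0,0,0,0,0],"drz": [0,0,0,0,0]}' |sed -n 2p; python3 -m crank '{"finger_gap": [0,0,0,0,0],"x": [0.208,0.208,0.208,0.208,0.208],"y": [-0.848,-0.848,-0.848,-0.848,-0.848],"z": [0,0,0,0,0],"drx": [0,0,0,0,0],"dry": [0,0,0,0,0],"drz": [0,0,0,0,0]}' |sed -n 2p; python3 -m crank '{"finger_gap": [0,0,0],"x": [0,0,0],"y": [0,0,0],"z": [0,0,0],"drx": [0,0,0],"dry": [0,0,0],"drz": [0,0,0]}'|sed -n 2p; python3 -c "
from h import *
go([.4768,-.3203,.116],np.pi/2)"
```

```text
tool_pos: [0.5827, 0.1085, 0.1763]
tool_pos: [0.5827, 0.1086, 0.1763]
tool_rot: [0.0, -0.0, 1.0, 0.0]
contact_force: [0.3, -0.8, -0.9]
tool_pos: [0.5432, -0.0517, 0.2666]
tool_pos: [0.4782, -0.3171, 0.2665]
tool_pos: [0.4792, -0.3143, 0.2663]
t 12.625 p [ 0.4792 -0.3143  0.2663] z [ 0.  0. -1.] y [-0.002  1.     0.   ] F [ 0.22 -0.74 -0.93] w 0.219 g 59.26
tool delta [ 0.0024 -0.006   0.1503]
rotvec [0.0002 0.0001 0.0018]
```

To row units: 0.045 m is 0.72, -0.006 m is -0.096.

```bash
python3 -m crank '{"finger_gap": [0,0,0,0,0],"x": [0.0384,0,0,0,0],"y": [-0.096,0,0,0,0],"z": [0,0.72,0.72,0,0],"drx": [0,0,0,0,0],"dry": [0,0,0,0,0],"drz": [0,0,0,0,0]}' >/dev/null; python3 -c "
from h import *
go([.4768,-.3203,.116],np.pi/2)"; python3 look.py w6 tester stand;  python3 - <<'E'
import numpy as np,cv2
W=np.load('w6.npy')
m=(np.hypot(W[...,0]-.477,W[...,1]+.32)<.06)&(abs(W[...,2]-.05)<.004); p=W[m][:,:2].astype(np.float32); print(len(p),cv2.minAreaRect(p))
E
```

```text
t 13.25 p [ 0.4772 -0.3218  0.1782] z [ 0.002 -0.002 -1.   ] y [-0.001  1.    -0.002] F [0.17 0.12 0.63] w 0.219 g 59.25
tool delta [0.0005 0.0016 0.0622]
rotvec [-0.0016  0.0017  0.0008]
t 13.25 p [ 0.4772 -0.3218  0.1782] z [ 0.002 -0.002 -1.   ] y [-0.001  1.    -0.002] F [0.17 0.12 0.63] w 0.219 g 59.25
cam [ 0.40761186 -0.32261846  0.30357871]
tester 0.71 [219. 195. 278. 338.] ztop 0.2197 circ [ 0.4759 -0.3226] r 0.0104 med [ 0.4734 -0.3225  0.219 ] 2375
  mark 0.94 [196.6 248.3]
stand 0.79 [206. 138. 292. 233.] ztop 0.0531 circ [ 0.4769 -0.3224] r 0.0448 med [ 0.4667 -0.324   0.052 ] 3925
  mark 0.87 [173.9 248.3]
3980 ((0.4770197570323944, -0.32261478900909424), (0.06419893354177475, 0.06408996880054474), 78.92132568359375)
```

To row units: 0.02 m is 0.32, 0.0008 m is 0.0128.

```bash
python3 -m crank '{"finger_gap": [0,0,0,0],"x": [0.0032,0,0,0],"y": [0.0128,0,0,0],"z": [0.32,0.24,0.24,0],"drx": [0,0,0,0],"dry": [0,0,0,0],"drz": [0,0,0,0]}' |sed -n 2,4p; python3 -m crank '{"finger_gap": [0,0,0,0],"x": [0,0,0,0],"y": [0,0,0,0],"z": [0.128,0.048,0,0],"drx": [0,0,0,0],"dry": [0,0,0,0],"drz": [0,0,0,0]}' |sed -n 2,4p
```

```text
tool_pos: [0.475, -0.3196, 0.1236]
tool_rot: [-0.002, -0.0, 1.0, 0.002]
contact_force: [0.6, 0.4, -0.2]
tool_pos: [0.4765, -0.3209, 0.1159]
tool_rot: [0.0, -0.0, 1.0, -0.0]
contact_force: [-0.8, -0.1, 1.8]
```

To row units: -0.055 m is -0.88, -0.05 m is -0.8.

```bash
python3 -m crank '{"finger_gap": [0.7,0.7,0.7,0.7],"x": [0,0,0,0],"y": [0,0,0,0],"z": [0,0,0,0],"drx": [0,0,0,0],"dry": [0,0,0,0],"drz": [0,0,0,0]}' |tail -2; python3 -m crank '{"finger_gap": [0.7,0.7,0.7,0.7,0.7],"x": [0,0,0.32,0,0],"y": [0,0,0,0,0],"z": [-0.48,-0.8,-0.88,0,0],"drx": [0,0,0,0,0],"dry": [0,0,0,0,0],"drz": [0,0,0,0,0]}' |sed -n 2p; python3 look.py w7 tester stand
```

```text
gripper_width: 0.699
grasp_force: 0.0
tool_pos: [0.4561, -0.3206, 0.2502]
t 15.625 p [ 0.4561 -0.3206  0.2502] z [ 0. -0. -1.] y [-0.  1. -0.] F [ 0.63 -0.06 -0.54] w 0.701 g 0.0
cam [ 0.38636461 -0.32103694  0.37365469]
tester 0.75 [233. 178. 262. 238.] ztop 0.1553 circ [ 0.4753 -0.3206] r 0.0103 med [ 0.4739 -0.3206  0.1545] 499
  mark 0.77 [184.8 248.4]
stand 0.86 [212. 150. 283. 222.] ztop 0.0510 circ [ 0.4756 -0.3212] r 0.0448 med [ 0.4672 -0.3246  0.0498] 2372
  mark 0.73 [181.1 248.4]
  mark 0.63 [178.5 245.7]
```

The pen is back: its top is at 155 mm and its axis is within 1 mm of the stand's. On to the cap.

To row units: 0.0595 m is 0.952, -0.005 m is -0.08.

```bash
python3 -m crank '{"finger_gap": [0.7,0.7,0.7,0.7,0.7],"x": [-0.08,-0.08,-0.08,-0.08,-0.08],"y": [0.952,0.952,0.952,0.952,0.952],"z": [0,0,0,0,0],"drx": [0,0,0,0,0],"dry": [0,0,0,0,0],"drz": [0,0,0,0,0]}' |sed -n 2p; python3 -m crank '{"finger_gap": [0.7,0.7,0.7,0.7,0.7],"x": [-0.08,-0.08,-0.08,-0.08,-0.08],"y": [0.952,0.952,0.952,0.952,0.952],"z": [0,0,0,0,0],"drx": [0,0,0,0,0],"dry": [0,0,0,0,0],"drz": [0,0,0,0,0]}' |sed -n 2p;python3 -m crank '{"finger_gap": [0.7,0.7,0.7,0.7],"x": [-0.08,0,0,0],"y": [0.952,0,0,0],"z": [0,0,0,0],"drx": [0,0,0,0],"dry": [0,0,0,0],"drz": [0,0,0,0]}' |sed -n 2p; python3 look.py w8 cap;python3 -c "
from h import *
go([.512,.333,.04],np.pi/2)"
```

```text
tool_pos: [0.4808, -0.0212, 0.2496]
tool_pos: [0.5057, 0.2764, 0.2494]
tool_pos: [0.5111, 0.3327, 0.25]
t 17.625 p [0.5111 0.3327 0.25  ] z [-0. -0. -1.] y [ 0.001  1.    -0.   ] F [ 0.91 -0.13  0.38] w 0.703 g 0.0
cam [0.44161551 0.33216058 0.37488622]
cap 0.97 [310. 157. 359. 204.] ztop 0.0499 circ [0.5251 0.4372] r 0.0131 med [0.5243 0.4365 0.0494] 434
cap 0.9 [224. 145. 269. 197.] ztop 0.0499 circ [0.5137 0.3317] r 0.0129 med [0.513  0.3311 0.0493] 426
cap 0.64 [213.  23. 278. 100.] ztop 0.0648 circ [0.3994 0.3301] r 0.0171 med [0.3993 0.3305 0.0642] 1061
  mark 0.82 [165.6 248.1]
  mark 0.82 [177.5 329.1]
t 17.775 p [0.5113 0.3328 0.2505] z [ 0.  0. -1.] y [0.001 1.    0.   ] F [ 0.57 -0.06  0.05] w 0.699 g 0.0
tool delta [-6.000e-04  2.000e-04  2.105e-01]
rotvec [ 0.      0.0003 -0.0014]
```

To row units: 0.055 m is 0.88, -0.0018 m is -0.0288.

```bash
python3 -m crank '{"finger_gap": [0.7,0.7,0.7,0.7,0.7],"x": [-0.0288,0,0,0,0],"y": [-0.016,0,0,0,0],"z": [0.88,0.88,0.88,0.32,0],"drx": [0,0,0,0,0],"dry": [0,0,0,0,0],"drz": [0,0,0,0,0]}' |sed -n 2,4p; python3 -m crank '{"finger_gap": [0.7,0.7,0.7,0.7],"x": [0,0,0,0],"y": [0,0,0,0],"z": [0,0.192,0,0],"drx": [0,0,0,0],"dry": [0,0,0,0],"drz": [0,0,0,0]}' |sed -n 2,4p;python3 -c "
from h import *
print(manip.tip_extent);go([.513,.332,.053],np.pi/2)"
```

```text
tool_pos: [0.5124, 0.3322, 0.0645]
tool_rot: [-0.001, 0.0, 1.0, -0.0]
contact_force: [-0.3, -0.8, 0.6]
tool_pos: [0.5129, 0.333, 0.0536]
tool_rot: [0.0, -0.0, 1.0, 0.0]
contact_force: [0.7, -0.6, -0.1]
0.019
t 18.9 p [0.5129 0.333  0.0536] z [ 0.  0. -1.] y [-0.  1.  0.] F [ 0.71 -0.57 -0.1 ] w 0.701 g 0.0
tool delta [-0.0001 -0.001   0.0006]
rotvec [0.0001 0.0003 0.0003]
```

To row units: -0.0008 m is -0.0128.

```bash
python3 -m crank '{"finger_gap": [0,0,0,0,0],"x": [0,0,0,0,0],"y": [-0.0128,0,0,0,0],"z": [0,0,0,0,0],"drx": [0,0,0,0,0],"dry": [0,0,0,0,0],"drz": [0,0,0,0,0]}' |tail -5; python3 -m crank '{"finger_gap": [0,0,0,0,0],"x": [0,0,0,0,0],"y": [0,0,0,0,0],"z": [-0.48,-0.8,-0.8,0,0],"drx": [0,0,0,0,0],"dry": [0,0,0,0,0],"drz": [0,0,0,0,0]}' |tail -5; python3 look.py w9 cap; python3 -c "
from h import *
im,d=manip.grab_frame('scene');cv2.imwrite('pics/s9.png',cv2.resize(im[60:200,250:390,::-1],None,fx=4,fy=4,interpolation=2))"
```

```text
tool_pos: [0.5132, 0.3322, 0.0538]
tool_rot: [0.0, -0.0, 1.0, 0.0]
contact_force: [-0.3, -0.5, 3.5]
gripper_width: 0.271
grasp_force: 59.0
tool_pos: [0.5123, 0.3318, 0.1823]
tool_rot: [-0.001, -0.0, 1.0, -0.0]
contact_force: [-1.0, -0.2, -0.5]
gripper_width: 0.271
grasp_force: 58.8
t 20.15 p [0.5123 0.3318 0.1823] z [-0.001 -0.001 -1.   ] y [-0.     1.    -0.001] F [-1.   -0.2  -0.54] w 0.271 g 58.84
cam [0.44254529 0.33108269 0.30601028]
cap 0.96 [209. 286. 260. 336.] ztop 0.0628 circ [0.5873 0.317 ] r 0.0653 med [0.6348 0.3132 0.062 ] 780
cap 0.84 [325. 167. 388. 224.] ztop 0.0484 circ [0.5239 0.4369] r 0.0134 med [0.5233 0.4358 0.0478] 672
cap 0.75 [197. 182. 297. 290.] ztop 0.1769 circ [0.5066 0.3312] r 0.0191 med [0.5109 0.3314 0.1763] 2178
cap 0.62 [204.   1. 290.  96.] ztop 0.0638 circ [0.3988 0.3299] r 0.0170 med [0.3985 0.3295 0.063 ] 1805
  mark 0.9 [223.5 247.1]
  mark 0.79 [ 56.4 248.2]
```

View pics/s9.png

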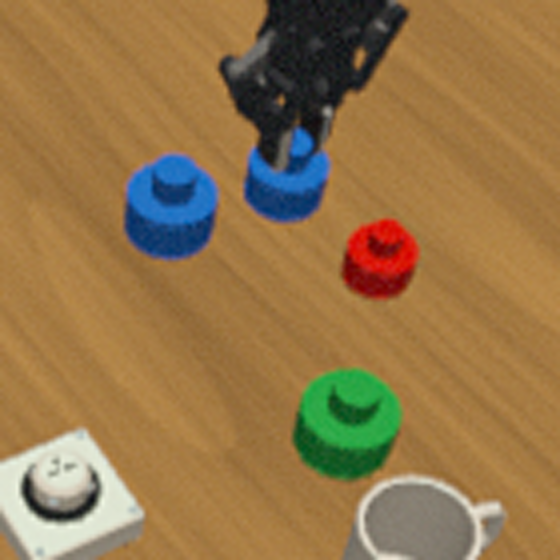

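The cap hangs level in the jaws at px (287,180), and the bystanders are untouched. I check its centre in the hand.

```bash
python3 - <<'E'
import numpy as np
from scipy.optimize import least_squares
from h import cam
import cv2
im=cv2.imread('pics/w9.png'); W=np.load('w9.npy')
hsv=cv2.cvtColor(im,cv2.COLOR_BGR2HSV); blue=(hsv[...,0]>95)&(hsv[...,0]<125)&(hsv[...,1]>120)
m=blue&(abs(W[...,2]-.158)<.006)&(np.hypot(W[...,0]-.512,W[...,1]-.332)<.04); p=W[m]
print(len(p),np.median(p[:,2]))
# outer boundary: per direction farthest point
for c0 in [(.512,.332)]:
    a=np.arctan2(p[:,1]-c0[1],p[:,0]-c0[0]); r=np.hypot(p[:,0]-c0[0],p[:,1]-c0[1]); e=[]
    for k in np.arange(-np.pi,np.pi,.12):
        s=(a>=k)&(a<k+.12)
        if s.sum()>3 and r[s].max()>.022: e.append(p[s][r[s].argmax()])
    e=np.array(e); f=least_squares(lambda v:np.hypot(e[:,0]-v[0],e[:,1]-v[1])-.027,c0,loss='soft_l1',f_scale=.001)
    print(len(e),f.x,f.fun.std())
# grip top
m=blue&(abs(W[...,2]-.1765)<.004)&(np.hypot(W[...,0]-.512,W[...,1]-.332)<.04); p=W[m]; print(len(p),p[:,:2].min(0),p[:,:2].max(0))
E
```

```text
3177 0.15838352553869509
36 [0.51223459 0.33108517] 0.00035072572299866
2206 [0.49923762 0.31942013] [0.52552934 0.34938571]
```

To row units: -0.0557 m is -0.8912, -0.0177 m is -0.2832.

```bash
python3 -m crank '{"finger_gap": [0,0,0,0,0],"x": [-0.2832,-0.2832,-0.2832,-0.2832,0],"y": [-0.8912,-0.8912,-0.8912,-0.8912,0],"z": [0,0,0,0,0],"drx": [0,0,0,0,0],"dry": [0,0,0,0,0],"drz": [0,0,0,0,0]}' |sed -n 2p; python3 -m crank '{"finger_gap": [0,0,0,0],"x": [0,0,0,0],"y": [0,0,0,0],"z": [0.4,0.16,0,0],"drx": [0,0,0,0],"dry": [0,0,0,0],"drz": [0,0,0,0]}' |sed -n 2p; python3 -c "
from h import *
go([.583,.1087,.115],np.pi/2)"; python3 look.py w10 free_socket;  python3 - <<'E'
import numpy as np,cv2
W=np.load('w10.npy')
m=(np.hypot(W[...,0]-.583,W[...,1]-.1085)<.08)&(abs(W[...,2]-.031)<.004); p=W[m][:,:2].astype(np.float32); print(len(p),cv2.minAreaRect(p))
E
```

```text
tool_pos: [0.5841, 0.1057, 0.1821]
tool_pos: [0.5839, 0.1099, 0.1489]
t 21.475 p [0.5839 0.1099 0.1489] z [ 0.001  0.    -1.   ] y [-0.001  1.     0.   ] F [-0.31  0.28 -0.5 ] w 0.273 g 59.09
tool delta [ 0.001  -0.0012  0.0339]
rotvec [0.0001 0.0008 0.0011]
t 21.475 p [0.5839 0.1099 0.1489] z [ 0.001  0.    -1.   ] y [-0.001  1.     0.   ] F [-0.31  0.28 -0.5 ] w 0.273 g 59.09
cam [0.51437443 0.10907702 0.27381782]
free_socket 0.66 [193. 136. 302. 231.] ztop 0.0480 circ [0.5734 0.1087] r 0.0242 med [0.5679 0.1049 0.0522] 389
  mark 0.74 [183.  243.4]
4290 ((0.5833150744438171, 0.10659424960613251), (0.08397211134433746, 0.08270062506198883), 86.11408233642578)
```

To row units: 0.015 m is 0.24, 0.0006 m is 0.0096.

```bash
python3 -m crank '{"finger_gap": [0,0,0,0,0],"x": [0.0096,0,0,0,0],"y": [-0.032,0,0,0,0],"z": [0.24,0.24,0.064,0,0],"drx": [0,0,0,0,0],"dry": [0,0,0,0,0],"drz": [0,0,0,0,0]}' |sed -n 2,4p;  python3 -c "
from h import *
go([.5833,.1078,.101],np.pi/2)"
```

```text
tool_pos: [0.5835, 0.1073, 0.1147]
tool_rot: [0.0, -0.0, 1.0, 0.0]
contact_force: [0.1, 0.3, 0.2]
t 22.25 p [0.5835 0.1073 0.1147] z [ 0.001  0.    -1.   ] y [-0.  1.  0.] F [0.12 0.31 0.16] w 0.27 g 59.09
tool delta [0.0002 0.0005 0.0137]
rotvec [0.     0.0008 0.0002]
```

To row units: 0.005 m is 0.08, 0.003 m is 0.048.

```bash
python3 -m crank '{"finger_gap": [0,0,0,0],"x": [0,0,0,0],"y": [0.0064,0,0,0],"z": [0.08,0.048,0.048,0],"drx": [0,0,0,0],"dry": [0,0,0,0],"drz": [0,0,0,0]}' |sed -n 2,4p; python3 -m crank '{"finger_gap": [0,0,0],"x": [0,0,0],"y": [0,0,0],"z": [0.048,0,0],"drx": [0,0,0],"dry": [0,0,0],"drz": [0,0,0]}' |sed -n 2,4p
```

```text
tool_pos: [0.5828, 0.1077, 0.1029]
tool_rot: [-0.0, -0.0, 1.0, -0.0]
contact_force: [0.1, 0.4, -1.2]
tool_pos: [0.5833, 0.1074, 0.1006]
tool_rot: [0.0, -0.0, 1.0, -0.0]
contact_force: [-0.1, -1.5, 0.7]
```

To row units: 0.001 m is 0.016.

```bash
for i in 1 2 3; do :; done; python3 -m crank '{"finger_gap": [0,0],"x": [0,0],"y": [0,0],"z": [0.016,0],"drx": [0,0],"dry": [0,0],"drz": [0,0]}' |sed -n 2,4p; python3 -m crank '{"finger_gap": [0,0],"x": [0,0],"y": [0,0],"z": [0.016,0],"drx": [0,0],"dry": [0,0],"drz": [0,0]}' |sed -n 2,4p; python3 -m crank '{"finger_gap": [0,0],"x": [0,0],"y": [0,0],"z": [0.016,0],"drx": [0,0],"dry": [0,0],"drz": [0,0]}' |sed -n 2,4p
```

```text
tool_pos: [0.5837, 0.1075, 0.1002]
tool_rot: [0.001, -0.0, 1.0, -0.0]
contact_force: [0.2, -2.3, 4.4]
tool_pos: [0.5841, 0.1076, 0.0999]
tool_rot: [0.001, -0.0, 1.0, -0.0]
contact_force: [-1.1, -2.0, 6.7]
tool_pos: [0.5845, 0.1076, 0.0997]
tool_rot: [0.002, -0.0, 1.0, -0.0]
contact_force: [-1.7, -2.3, 9.2]
```

To row units: 0.001 m is 0.016, -0.0008 m is -0.0128.

```bash
python3 -m crank '{"finger_gap": [0,0],"x": [0.008,0],"y": [-0.0128,0],"z": [0.016,0],"drx": [0,0],"dry": [0,0],"drz": [0,0]}' |sed -n 2,4p; python3 -m crank '{"finger_gap": [0,0],"x": [0,0],"y": [0,0],"z": [0.016,0],"drx": [0,0],"dry": [0,0],"drz": [0,0]}' |sed -n 2,4p
```

```text
tool_pos: [0.5847, 0.1073, 0.0995]
tool_rot: [0.002, -0.0, 1.0, 0.0]
contact_force: [-0.8, -0.4, 12.1]
tool_pos: [0.5852, 0.1073, 0.0992]
tool_rot: [0.003, -0.0, 1.0, 0.0]
contact_force: [-1.4, -0.3, 13.9]
```

To row units: 0.001 m is 0.016, 0.0006 m is 0.0096.

```bash
python3 -m crank '{"finger_gap": [0,0],"x": [0.0096,0],"y": [0,0],"z": [0.016,0],"drx": [0,0],"dry": [0,0],"drz": [0,0]}' |sed -n 2,4p; python3 -m crank '{"finger_gap": [0,0],"x": [0,0],"y": [0,0],"z": [0.016,0],"drx": [0,0],"dry": [0,0],"drz": [0,0]}' |sed -n 2,4p
```

```text
tool_pos: [0.5852, 0.1073, 0.099]
tool_rot: [0.004, -0.0, 1.0, 0.0]
contact_force: [-0.9, -0.9, 15.9]
tool_pos: [0.5858, 0.1074, 0.0986]
tool_rot: [0.005, -0.0, 1.0, 0.001]
contact_force: [-0.5, -0.9, 17.2]
```

```bash
python3 look.py w11 cap; python3 - <<'E'
import numpy as np,cv2
from h import *
im=cv2.imread('pics/w11.png'); W=np.load('w11.npy')
hsv=cv2.cvtColor(im,cv2.COLOR_BGR2HSV); blue=(hsv[...,0]>95)&(hsv[...,0]<125)&(hsv[...,1]>120)
n=blue&(np.hypot(W[...,0]-.583,W[...,1]-.1078)<.045)
for a,b in((.065,.085),(.086,.102)):
    p=W[n&(W[...,2]>a)&(W[...,2]<b)]; 
    A=np.c_[p[:,:2]-p[:,:2].mean(0),np.ones(len(p))]; print(len(p),np.linalg.lstsq(A,p[:,2],rcond=None)[0],p.min(0),p.max(0))
m=(np.hypot(W[...,0]-.583,W[...,1]-.1085)<.08)&(abs(W[...,2]-.031)<.004); p=W[m][:,:2].astype(np.float32); print(len(p),cv2.minAreaRect(p))
im,d=manip.grab_frame('scene');cv2.imwrite('pics/s11.png',cv2.resize(np.vstack([im[130:220,225:315,::-1]]),None,fx=6,fy=6,interpolation=2))
E
```

```text
t 24.875 p [0.5858 0.1074 0.0986] z [ 0.009  0.001 -1.   ] y [-0.     1.     0.001] F [-0.47 -0.86 17.22] w 0.273 g 60.88
cam [0.51509919 0.10660071 0.22259701]
cap 0.79 [195. 179. 296. 288.] ztop 0.0946 circ [0.5808 0.1071] r 0.0192 med [0.5851 0.1073 0.0939] 2155
cap 0.65 [458. 221. 512. 325.] ztop 0.0406 circ [0.6401 0.2908] r 0.0277 med [0.6396 0.2828 0.04  ] 1125
  mark 0.72 [260.5 498.5]
  mark 0.71 [219.7 246.6]
3412 [0.04870863 0.0050951  0.07639802] [0.55864521 0.08110602 0.06503735] [0.61208987 0.1326842  0.0849993 ]
2374 [ 0.06970965 -0.01343039  0.09345326] [0.57346455 0.08402518 0.08602164] [0.59965773 0.1300127  0.1018249 ]
6642 ((0.5829307436943054, 0.10664337128400803), (0.08388399332761765, 0.08256611973047256), 85.97396087646484)
```

View pics/s11.png

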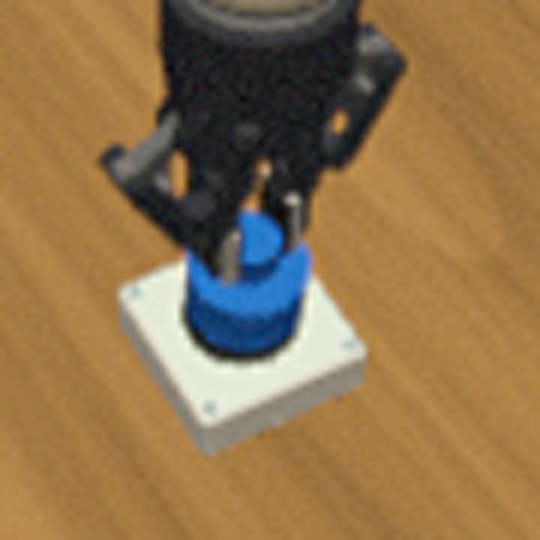

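The cap at px (248,290) sits on the balls but has tipped about 0.06 rad, because the arm drifted +2.5 mm in x under load. I unload, let go so the cap settles level on the balls, regrip centred, and press with the drift compensated.

The rows are not in the units I measure in: shifts go in shares of 62.5 mm and turns go in shares of 360 degrees. I convert before sending: -0.0035 m is -0.056, -0.003 m is -0.048.

```bash
python3 -m crank '{"finger_gap": [0,0,0,0],"x": [-0.008,-0.008,0,0],"y": [0,0,0,0],"z": [-0.048,-0.056,0,0],"drx": [0,0,0,0],"dry": [0,0,0,0],"drz": [0,0,0,0]}' |sed -n 2,4p; python3 -m crank '{"finger_gap": [0.6,0.6,0.6,0.6],"x": [0,0,0,0],"y": [0,0,0,0],"z": [0,0,0,0],"drx": [0,0,0,0],"dry": [0,0,0,0],"drz": [0,0,0,0]}' |sed -n 2,5p
cat > chk.py <<'E'
from h import *
import sys
n=sys.argv[1]; go([.583,.1078,.098],np.pi/2)
_,d=save("wrist",f"pics/{n}.png"); W=cloud("wrist",d); im=cv2.imread(f'pics/{n}.png')
hsv=cv2.cvtColor(im,cv2.COLOR_BGR2HSV); blue=(hsv[...,0]>95)&(hsv[...,0]<125)&(hsv[...,1]>120)
nn=blue&(np.hypot(W[...,0]-.583,W[...,1]-.1078)<.045)
zt=np.percentile(W[nn][:,2],90)
for a,b in((zt-.026,zt-.011),(zt-.004,zt+.006)):
    p=W[nn&(W[...,2]>a)&(W[...,2]<b)]; p=p[(np.abs(p-np.median(p,0))[:,2]<.004)]
    A=np.c_[p[:,:2]-p[:,:2].mean(0),np.ones(len(p))]; print(len(p),"slope,z",np.round(np.linalg.lstsq(A,p[:,2],rcond=None)[0],4),"ctr",np.round((p.min(0)+p.max(0))/2,4)[:2],"size",np.round(np.ptp(p,0),4))
m=(np.hypot(W[...,0]-.583,W[...,1]-.1085)<.08)&(abs(W[...,2]-.031)<.004); p=W[m][:,:2].astype(np.float32); print("box",cv2.minAreaRect(p)[:2])
E
python3 chk.py w12
```

```text
tool_pos: [0.5833, 0.1071, 0.1001]
tool_rot: [0.0, -0.0, 1.0, 0.0]
contact_force: [-0.5, 0.7, 5.2]
tool_pos: [0.5828, 0.1069, 0.0994]
tool_rot: [-0.0, -0.0, 1.0, 0.0]
contact_force: [1.0, -0.3, 0.1]
gripper_width: 0.603
t 26.075 p [0.5828 0.1069 0.0994] z [-0.001  0.    -1.   ] y [-0.  1.  0.] F [ 1.05 -0.34  0.07] w 0.603 g 0.0
tool delta [-0.0002  0.0009  0.0014]
rotvec [ 0.     -0.0006  0.0002]
4732 slope,z [ 0.003  -0.0085  0.0783] ctr [0.5834 0.107 ] size [0.0533 0.0524 0.008 ]
2213 slope,z [ 0.0278 -0.0083  0.0961] ctr [0.5835 0.1072] size [0.0257 0.0253 0.0058]
box ((0.5833752155303955, 0.10659345984458923), (0.08390630781650543, 0.08334038406610489))
```

To row units: 0.001 m is 0.016, -0.0005 m is -0.008.

```bash
python3 -m crank '{"finger_gap": [0.6,0,0,0,0],"x": [-0.008,0,0,0,0],"y": [0,0,0,0,0],"z": [0.016,0,0,0,0],"drx": [0,0,0,0,0],"dry": [0,0,0,0,0],"drz": [0,0,0,0,0]}' |sed -n 2,6p; python3 -m crank '{"finger_gap": [0,0,0],"x": [0.008,0.008,0],"y": [0,0,0],"z": [0.016,0.016,0],"drx": [0,0,0],"dry": [0.0002,0.0002,0],"drz": [0,0,0]}' |sed -n 2,4p;  python3 -m crank '{"finger_gap": [0,0],"x": [0.0064,0],"y": [0,0],"z": [0.016,0],"drx": [0,0],"dry": [0.0002,0],"drz": [0,0]}' |sed -n 2,4p; python3 chk.py w13
```

```text
tool_pos: [0.5836, 0.1069, 0.099]
tool_rot: [0.0, -0.0, 1.0, 0.0]
contact_force: [-0.5, 0.6, 0.8]
gripper_width: 0.274
grasp_force: 58.8
tool_pos: [0.5836, 0.1069, 0.0983]
tool_rot: [0.0, -0.0, 1.0, -0.0]
contact_force: [-0.1, -0.8, 5.7]
tool_pos: [0.5838, 0.1069, 0.0981]
tool_rot: [0.0, -0.0, 1.0, 0.0]
contact_force: [-0.5, -0.6, 8.5]
t 27.375 p [0.5838 0.1069 0.0981] z [ 0.001  0.    -1.   ] y [-0.  1.  0.] F [-0.53 -0.62  8.54] w 0.273 g 59.33
tool delta [0.0008 0.0009 0.0001]
rotvec [0.     0.0009 0.0002]
2987 slope,z [ 0.0043 -0.0006  0.0772] ctr [0.5835 0.1063] size [0.0534 0.0511 0.0079]
2233 slope,z [ 0.0193 -0.0034  0.095 ] ctr [0.5839 0.1098] size [0.0257 0.0301 0.0075]
box ((0.582751989364624, 0.10663890838623047), (0.08415970206260681, 0.08240702003240585))
```

To row units: 0.001 m is 0.016, 0.0005 m is 0.008, 0.001 rad / 6.2832 = 0.0002.

```bash
python3 -m crank '{"finger_gap": [0,0],"x": [0.008,0],"y": [0,0],"z": [0.016,0],"drx": [0,0],"dry": [0.0002,0],"drz": [0,0]}' |sed -n 2,4p;  python3 -m crank '{"finger_gap": [0,0],"x": [0.008,0],"y": [0,0],"z": [0.016,0],"drx": [0,0],"dry": [0.0002,0],"drz": [0,0]}' |sed -n 2,4p; python3 -m crank '{"finger_gap": [0,0],"x": [0.008,0],"y": [0,0],"z": [0.016,0],"drx": [0,0],"dry": [0.0002,0],"drz": [0,0]}' |sed -n 2,4p
```

```text
tool_pos: [0.5839, 0.1069, 0.0979]
tool_rot: [0.001, -0.0, 1.0, 0.0]
contact_force: [-0.4, -1.0, 10.2]
tool_pos: [0.584, 0.107, 0.0978]
tool_rot: [0.001, -0.0, 1.0, 0.0]
contact_force: [-0.1, -0.2, 12.1]
tool_pos: [0.5841, 0.1069, 0.0977]
tool_rot: [0.001, -0.0, 1.0, 0.0]
contact_force: [-0.6, -0.5, 14.8]
```

To row units: 0.001 m is 0.016, 0.0005 m is 0.008, 0.001 rad / 6.2832 = 0.0002.

```bash
python3 -m crank '{"finger_gap": [0,0],"x": [0.008,0],"y": [0,0],"z": [0.016,0],"drx": [0,0],"dry": [0.0002,0],"drz": [0,0]}' |sed -n 2,4p;  python3 -m crank '{"finger_gap": [0,0],"x": [0.008,0],"y": [0,0],"z": [0.008,0],"drx": [0,0],"dry": [0.0002,0],"drz": [0,0]}' |sed -n 2,4p; python3 chk.py w14
```

```text
tool_pos: [0.5842, 0.1069, 0.0976]
tool_rot: [0.001, -0.0, 1.0, 0.0]
contact_force: [-0.5, -0.2, 17.5]
tool_pos: [0.5842, 0.107, 0.0975]
tool_rot: [0.001, -0.0, 1.0, 0.0]
contact_force: [-1.6, -0.0, 18.7]
t 28.675 p [0.5842 0.107  0.0975] z [ 0.003  0.    -1.   ] y [-0.  1.  0.] F [-1.61 -0.03 18.66] w 0.276 g 60.4
tool delta [ 0.0012  0.0008 -0.0005]
rotvec [0.0002 0.0029 0.0003]
3001 slope,z [ 0.0009 -0.0023  0.0768] ctr [0.5838 0.1064] size [0.053  0.0509 0.008 ]
2228 slope,z [ 0.0151 -0.0035  0.0945] ctr [0.584  0.1098] size [0.0257 0.0301 0.0074]
box ((0.5826862454414368, 0.10668151825666428), (0.08392558991909027, 0.08218903094530106))
```

To row units: 0.001 m is 0.016, 0.001 rad / 6.2832 = 0.0002.

```bash
python3 -m crank '{"finger_gap": [0,0],"x": [0.016,0],"y": [0,0],"z": [0,0],"drx": [0,0],"dry": [0.0002,0],"drz": [0,0]}' |sed -n 2,4p;  python3 -m crank '{"finger_gap": [0,0],"x": [0.016,0],"y": [0,0],"z": [0.008,0],"drx": [0,0],"dry": [0.0002,0],"drz": [0,0]}' |sed -n 2,4p; python3 -m crank '{"finger_gap": [0,0],"x": [0,0],"y": [0,0],"z": [0.016,0],"drx": [0,0],"dry": [0,0],"drz": [0,0]}' |sed -n 2,4p
```

```text
tool_pos: [0.5834, 0.107, 0.0974]
tool_rot: [0.001, -0.0, 1.0, 0.0]
contact_force: [0.5, -0.1, 17.0]
tool_pos: [0.5823, 0.107, 0.0967]
tool_rot: [0.001, -0.0, 1.0, 0.0]
contact_force: [1.0, -0.4, 14.3]
tool_pos: [0.5808, 0.1069, 0.0928]
tool_rot: [-0.001, -0.0, 1.0, 0.0]
contact_force: [3.4, 0.6, 2.6]
```

To row units: -0.001 m is -0.016, -0.001 rad / 6.2832 = -0.0002.

```bash
python3 -m crank '{"finger_gap": [0,0],"x": [-0.016,0],"y": [0,0],"z": [0,0],"drx": [0,0],"dry": [-0.0002,0],"drz": [0,0]}' |sed -n 2,4p; python3 chk.py w15
```

```text
tool_pos: [0.5802, 0.1068, 0.0892]
tool_rot: [-0.002, -0.0, 1.0, 0.0]
contact_force: [10.9, -0.4, -5.4]
t 29.725 p [0.5802 0.1068 0.0892] z [-0.004  0.    -1.   ] y [-0.  1.  0.] F [10.88 -0.35 -5.44] w 0.276 g 59.07
tool delta [-0.0028  0.001  -0.0088]
rotvec [ 0.0003 -0.0038  0.0001]
3000 slope,z [0.0539 0.0009 0.0675] ctr [0.5805 0.1063] size [0.0532 0.0512 0.0079]
2256 slope,z [0.0624 0.0001 0.0859] ctr [0.5798 0.1097] size [0.0258 0.0301 0.0075]
box ((0.5797309279441833, 0.1068037897348404), (0.08399725705385208, 0.07659085094928741))
```

To row units: -0.002 m is -0.032, 0.001 m is 0.016, -0.002 rad / 6.2832 = -0.0003.

```bash
python3 -m crank '{"finger_gap": [0,0,0],"x": [-0.032,-0.032,0],"y": [0,0,0],"z": [0.016,0.016,0],"drx": [0,0,0],"dry": [-0.0003,-0.0003,0],"drz": [0,0,0]}' |sed -n 2,4p; python3 chk.py w16
```

```text
tool_pos: [0.5818, 0.1069, 0.0872]
tool_rot: [-0.004, -0.0, 1.0, 0.0]
contact_force: [0.6, 0.7, 1.1]
t 30.15 p [0.5818 0.1069 0.0872] z [-0.007  0.    -1.   ] y [-0.  1.  0.] F [0.57 0.73 1.13] w 0.275 g 59.79
tool delta [-0.0012  0.0009 -0.0108]
rotvec [ 0.0001 -0.0073  0.0002]
3000 slope,z [0.0049 0.0004 0.0663] ctr [0.5817 0.1064] size [0.0537 0.0512 0.0079]
2233 slope,z [ 0.0189 -0.0049  0.0841] ctr [0.5817 0.1098] size [0.0258 0.0301 0.0074]
box ((0.5796638131141663, 0.10678841173648834), (0.08391285687685013, 0.07603783905506134))
```

The cap has clicked: its plate is at about 66 mm, so the origin is at about 35.5 mm, and it is level. Now I press to about 10 N.

To row units: -0.001 m is -0.016, 0.0004 m is 0.0064, -0.002 rad / 6.2832 = -0.0003.

```bash
python3 -m crank '{"finger_gap": [0,0,0,0],"x": [-0.016,0,0.0064,0],"y": [0,0,0,0],"z": [0.016,0.016,0.016,0],"drx": [0,0,0,0],"dry": [-0.0003,0,0,0],"drz": [0,0,0,0]}' |sed -n 2,4p; python3 -m crank '{"finger_gap": [0,0,0],"x": [0.0048,0,0],"y": [0,0,0],"z": [0.016,0,0],"drx": [0,0,0],"dry": [0,0,0],"drz": [0,0,0]}' |sed -n 2,4p
```

```text
tool_pos: [0.5825, 0.1069, 0.0856]
tool_rot: [-0.003, -0.0, 1.0, -0.0]
contact_force: [-5.6, -0.7, 8.3]
tool_pos: [0.5825, 0.1069, 0.0852]
tool_rot: [-0.002, -0.0, 1.0, -0.0]
contact_force: [-5.3, -1.1, 9.9]
```

To row units: 0.001 m is 0.016, 0.0003 m is 0.0048, 0.001 rad / 6.2832 = 0.0002.

```bash
python3 -m crank '{"finger_gap": [0,0,0,0],"x": [0.016,0,0,0],"y": [0,0,0,0],"z": [0.0048,0,0,0],"drx": [0,0,0,0],"dry": [0.0002,0,0,0],"drz": [0,0,0,0]}' |sed -n 1,6p; python3 chk.py w17; python3 -c "
from h import *
im,d=manip.grab_frame('scene');cv2.imwrite('pics/s17.png',cv2.resize(im[120:270,60:320,::-1],None,fx=3,fy=3,interpolation=2)); W=cloud('scene',d)
for q in ('tester','stand'):
  for r in manip.outline_of('scene',q)[:1]:
    p=W[r['region']];p=p[~np.isnan(p[:,0])];z=np.percentile(p[:,2],97);t=p[p[:,2]>z-.004];print(q,z,(t.max(0)+t.min(0))/2)"
```

```text
time: 31.58
tool_pos: [0.5823, 0.1069, 0.0853]
tool_rot: [-0.002, -0.0, 1.0, -0.0]
contact_force: [-3.2, 0.1, 9.6]
gripper_width: 0.276
grasp_force: 60.5
t 31.575 p [0.5823 0.1069 0.0853] z [-0.003 -0.    -1.   ] y [-0.  1. -0.] F [-3.18  0.08  9.58] w 0.276 g 60.54
tool delta [-0.0007  0.0009 -0.0127]
rotvec [-0.0001 -0.0032  0.0003]
2988 slope,z [ 0.0061 -0.0003  0.0644] ctr [0.5821 0.1063] size [0.0531 0.051  0.008 ]
2230 slope,z [ 0.0204 -0.0064  0.0822] ctr [0.5823 0.1098] size [0.0258 0.0302 0.0071]
box ((0.5803830027580261, 0.10677866637706757), (0.08386676758527756, 0.0774443969130516))
tester 0.1549323311633586 [ 0.47661137 -0.31945632  0.153632  ]
stand 0.05149319530239611 [ 0.47783765 -0.32179749  0.05211865]
```

View pics/s17.png

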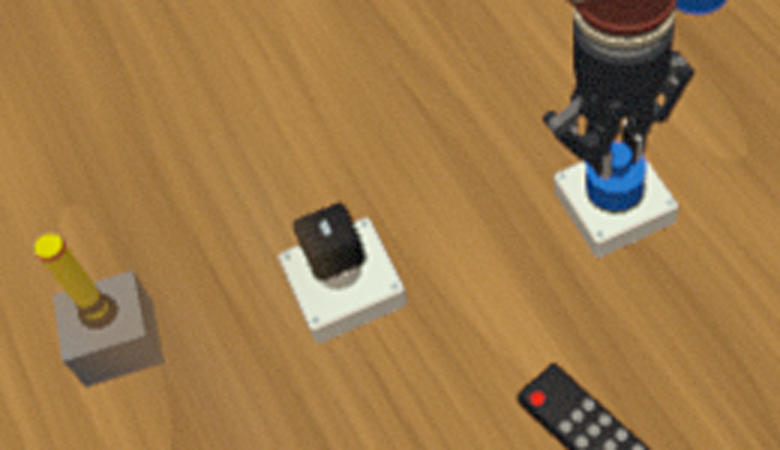

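The cap is seated at px (615,185) with about 9.6 N on it, level and within 1 mm of centre. The pen stands in its stand at (97,310). I hand the job in.

```bash
python3 -c "
from plant import manip
print(manip.job_done())"
```

```text
the job is handed in; nothing more can be done
None
```

The job is handed in at about 32 s: I held the tester pen over the socket and put it back in its stand, and the small blue cap is clicked on and pressed at about 9.6 N; the judge gave no verdict.

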